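# Set a wafer probe's working gap with its depth screw

## Robot

A 6-joint arm with a two-finger parallel gripper is mounted at the origin on the work surface. World frame = base frame: x ahead of the robot, y to its left, z up, the work surface at z = 0. Lengths are in m, angles in rad, forces in N, time in s.
With the tool pointing down it reaches from about 0.3 to 0.85 m from the base axis. Payload 4.2 kg.
Tool frame: the origin (TCP) lies between the finger pads; the fingertips stand 14 mm ahead of it and the grasp point (between the pads) lies 5 mm behind it; z points along the fingers, y is the line along which they close (so a half turn about z gives the same grasp; the last joint's range is limited). The gripper opens to 91 mm and grips with 3 to 60 N. Pads are 32 mm wide; open, the fingers measure 118 mm over their backs; the gripper's body (76 mm by 178 mm) begins 60 mm behind the grasp point.
Start: joints at [-1.232, 0.32, 1.565, -0, 1.257, -0.02], TCP at [0.202, -0.538, 0.199] pointing down, gripper open.
Joint ranges: [-3.11, 3.11], [-0.84, 2.01], [0.21, 2.61], [-1.34, 4.49], [0.05, 2.63], [-2.56, 2.56]. Speed limits (rad/s): [2.57, 2.57, 3.14, 3.14, 3.14, 3.14].

## Interface

Orientations are given as a unit quaternion [w, x, y, z].
In Python, from rig import arm gives the robot as it stands.
- The arm moves only by the tool arm_command, never from a script. Its argument "series" is a list of rows, each an object of numbers: "claw": the closure, from -1 (fully open) to 1 (shut), so that 0 is half open; "x", "y", "z": the shift along the tool's x, y, z in m; "rx", "ry", "rz": the turn, a rotation vector about the tool's x, y, z in degrees. A call has 1 to 20 rows; each row shifts and turns the commanded pose from where the row before left it, along the tool's axes as they then stand; what a row does not reach is not made up. A row lasts 1/8 s, in which the tool goes at most 62.5 mm and 10.7 degrees, less where a joint would pass 70% of its speed; a pose out of reach is approached as far as the arm can. A call with a gripper value outside its range is refused whole. The fingers move at their own pace and stop on an object; "newtons" is the grip in N (left out, the last holds). Time passes only in rows, so rows that do not move let the fingers close. It gives the time, the measured TCP pose, the force, the opening and the grip force at its end, in the units of the state.
- arm.get_obs(): the state, without advancing time (a new reading comes with each control period).
- arm.get_image(name): name is "side" or "top"; returns a dict with "color" (420x560x3 uint8, blue, green, red), "depth" (420x560 float32, m along the optical axis (not along the pixel's ray), 0 where there is no reading), "vertical_fov" (degrees; the focal length in pixels is half the picture's height over the tangent of half this angle, whatever the lens; pixels are square), "cx", "cy" (the principal point, pixels), "distortion" ([k1, k2, p1, p2, k3] as OpenCV has them; the pictures are not rectified), "eye" and "orientation" of the camera in the world. Camera axes: x right, y down, z forward; pixel columns grow to the right and rows downward; lengths in m; the calibration is good to about 2 mm. A picture is of the moment at which its call begins.
- arm.close_job(): hands the job in; it is judged then, once.
Trained networks look in a picture, given as the dict that the camera call returned (one of the last four; its "shot" number tells which), for a name from the list of things; names that differ only in an ending like _2 or _b are one class to them, and where a whole thing is asked for, a point or a joint stands for the part that bears it (a point fixed in the world has none). Each returns a list of dicts, best first, with "p" (0 to 1); they miss things now and then, are a little off and sometimes report something else, mostly with a low value. They report only what shows in the picture. A call takes as long as a camera call.
- arm.look_for(name, picture): "xyz" ([x, y, z] in m, in world coordinates, good to about 4 mm: the middle of the surface that is visible of it).
- arm.trace(name, picture): "pixels" (420x560 bool, what is visible of it).
The state is a dict: "time": time; "joint_positions": joint angles; "qd": joint speeds; "tau": joint torques, N m; "tcp_pos": TCP position; "tcp_rot": TCP orientation; "force": force on the tool from outside, world axes, zero at the start; "moment": the same for the moment, N m; "width": finger opening in m; "grasp_force": force on a finger pad.
Only numpy, scipy, OpenCV 4.12 (cv2) and the standard library are available. Lean on these libraries where they do the work, as an engineer would, in place of code of your own. Each camera call takes 0.05 s, during which the arm holds its last target. There are 200 camera calls.

## Task

On the white wafer probe station, turn the T-handled depth screw clockwise (seen from above) until it bottoms and is just snug - feel for it, do not force it - then back it off a quarter turn and let go. Leave the wafer and the other things on the bench where they are.

Things in the scene. Friction and masses are not known exactly. Their poses are not given: they have to be found in the camera images.
- station: probe station, fixed to the bench: white plate 200 x 300 x 12 mm (top at 40 mm) on four posts; from an aluminium column near its far (+x) edge a 44 mm wide grey arm (top at 150 mm) reaches over the plate's centre to the upright depth screw. Origin: on the bench under the plate's centre, which is also the screw's axis; z up
- handle (a point): middle of the depth screw's steel T-handle: an upright flat bar 64 mm long (this point's x axis), 12 mm thick (y), 30 mm tall (z, up), centred on the screw's axis, its middle 193 mm above the bench. Under the bar is a 16 mm neck, 18 mm of it free. The handle turns about z, does not rise and stays where it is left; clockwise from above (yaw falling) lowers the probe
- collar (a point): top of the fixed 34 mm collar that the screw enters, on the screw's axis, 160 mm above the bench. The screw starts 1.2 to 2.2 rad of clockwise turn short of bottoming. Where the handle points when it bottoms differs every time and must be felt: free turning takes 0.05 N m; at the bottom the torque climbs by 4 N m per rad of further turn. 0.2 to 0.8 N m there is snug; more strains the thread
- lift (a joint): height of the probe's foot over its stop, in m: 0 when the screw has bottomed, growing as it is unscrewed, 0.5 mm a full turn (0.125 mm a quarter turn); up to 0.18 mm at the start. The reading's noise is larger than these values
- squeeze (a joint): how far the stop yields under the screw's torque, in m (0 unloaded, negative when loaded, 0.02 mm per N m); far below the reading noise
- wafer: dark wafer in a round black carrier, 76 mm across, 6 mm thick, loose on the station's plate to one side of the probe; origin under its centre
- spare_probe: steel probe, 24 mm thick, 105 mm long, lying in a small cradle on the bench; origin under its centre, x along it
- tweezers: flat steel tweezers, 140 mm long, 5 mm thick, on the bench; x along them
- vial: capped bottle 36 mm across, 70 mm tall, standing on the bench; origin under its centre
- wafer_case: round flat wafer case, 112 mm across, 20 mm tall, on the bench; origin under its centre

How it is judged:
On the way, in this order (a step that is already met when the one before it is completed fails the run):
1. the screw is bottomed and snug (at least 0.12 N m on the stop) (value of joint squeeze below -2.39e-06 m and value of joint lift below 5e-06 m), for 0.1 s.
2. the screw has been backed off to between 65 and 115 degrees from the stop (value of joint lift between 9.03e-05 and 0.0001597 m), for 0.2 s.
At the end, for the whole second after the job is handed in: the depth screw stands a quarter turn (90 degrees, give or take 25) back from where it bottomed, at rest and let go (all of step 2 and contact force between the arm and station below 0.1 N and velocity of joint lift between -8e-06 and 8e-06 m/s); the robot touches nothing.
It fails at once if the screw is forced: more than 1 N m on the stop (value of joint squeeze below -1.99e-05 m).
It fails at once if the wafer is shifted more than 10 mm (distance of wafer from where it was at the start of the episode above 0.01 m).
It fails at once if another thing on the bench is shifted more than 20 mm (distance of any of spare_probe, tweezers, vial, wafer_case from where it was at the start of the episode above 0.02 m).
It also fails if it takes over 72 s, if anything falls off the work surface, if the arm or the gripper's body presses on something with over 40 N, if the wrist force passes 120 N, or if a joint passes its speed limit or range.

## Working session

There is one attempt and no reset: what is moved stays moved. The work goes in short steps, Python scripts to look and compute and a tool call to move; the robot and the scene stay as the last step left them, time stands still between calls to the robot, and variables do not carry over. Pictures are saved under pics/ and viewed, at most 10 in all, crops included, and the job is handed in when it is done.

Besides the shell and the picture viewer there is one more tool, called after "Emit:" as a command line: name --argument value ..., lists and objects as JSON in quotes. arm_command: Moves the arm, as the interface text tells. Its arguments: {"type":"object","properties":{"series":{"type":"array"},"newtons":{"type":"number"}},"required":["series"]}

```bash
mkdir -p pics
cat > h.py <<'E'
import numpy as np, cv2
from scipy.spatial.transform import Rotation as R
from rig import arm
def cloud(p):
    h,w=p["depth"].shape; f=h/2/np.tan(np.radians(p["vertical_fov"])/2)
    K=np.array([[f,0,p["cx"]],[0,f,p["cy"]],[0,0,1]])
    v,u=np.mgrid[:h,:w]
    n=cv2.undistortPoints(np.stack([u,v],-1).reshape(-1,1,2).astype(np.float64),K,np.array(p["distortion"])).reshape(h,w,2)
    c=np.dstack([n,np.ones((h,w))])*p["depth"][...,None]
    q=np.array(p["orientation"])
    M=R.from_quat(q[[1,2,3,0]]).as_matrix() if q.size==4 else q
    return c@M.T+np.array(p["eye"])
E
python3 - <<'E'
from h import *
ims=[]
for n in("top","side"):
    p=arm.get_image(n); C=cloud(p); ims.append(p["color"])
    print(n,p["eye"],p["orientation"])
    for t in("handle","collar","station","wafer","spare_probe","tweezers","vial","wafer_case"):
        print(t,[(np.round(d["xyz"],3).tolist(),round(d["p"],2)) for d in arm.look_for(t,p)[:2]])
    m=(C[...,2]>.182)&(C[...,2]<.215)&(p["depth"]>0)
    tr=arm.trace("handle",p)
    if tr:
        t=tr[0]["pixels"]; print("trace",t.sum(),tr[0]["p"])
        P=C[t&m]; print(len(P), P.mean(0) if len(P) else 0)
        if len(P)>5:
            r=cv2.minAreaRect((P[:,:2]*1000).astype(np.float32)); print(r, np.percentile(P[:,2],[5,50,95]))
    cv2.imwrite(f"pics/{n}0.png",p["color"])
o=arm.get_obs(); print(o)
E
```

```text
top [ 0.39451321 -0.02191774  1.22906409] [ 0.02064144 -0.70591672  0.70726181 -0.03219077]
handle [([0.592, 0.027, 0.209], 0.58)]
collar [([0.59, 0.018, 0.039], 0.65)]
station [([0.592, 0.019, 0.038], 0.82)]
wafer [([0.578, 0.122, 0.042], 0.67)]
spare_probe [([0.38, 0.285, 0.016], 0.83)]
tweezers [([0.356, -0.278, 0.009], 0.54)]
vial [([0.459, 0.396, 0.05], 0.63)]
wafer_case [([0.499, -0.439, 0.021], 0.81)]
trace 185 0.68
177 [0.59295719 0.02722193 0.20542411]
((593.6324462890625, 27.445438385009766), (13.732357025146484, 62.45103073120117), 59.085411071777344) [0.18925536 0.2074288  0.21072135]
side [0.4124488  0.90855213 0.97789934] [ 0.01707824 -0.01774135  0.91612435 -0.40013716]
handle [([0.589, 0.033, 0.198], 0.49)]
collar [([0.589, 0.057, 0.039], 0.95)]
station [([0.588, 0.056, 0.038], 0.65), ([0.466, 0.411, 0.042], 0.37)]
wafer [([0.582, 0.122, 0.043], 0.94)]
spare_probe [([0.385, 0.289, 0.016], 0.92)]
tweezers [([0.358, -0.27, 0.008], 0.66)]
vial [([0.466, 0.407, 0.043], 0.91)]
wafer_case [([0.504, -0.425, 0.017], 0.7)]
trace 275 0.77
221 [0.59414594 0.03477251 0.19862545]
((595.1463623046875, 32.151241302490234), (15.214375495910645, 64.8962631225586), 60.59017562866211) [0.18485911 0.20069646 0.2085541 ]
{'time': 1.0, 'joint_positions': array([-1.23197020e+00,  3.19561916e-01,  1.56449411e+00,  8.16575794e-06,
        1.25738463e+00, -2.00243828e-02]), 'qd': array([-0.00106546, -0.00145129,  0.00104965,  0.00057024,  0.00161531,
       -0.0021773 ]), 'tau': array([ 1.21106452e-03, -4.12356198e+01, -2.32232684e+01,  7.28402822e-02,
        3.75427958e-02, -2.14001284e-05]), 'tcp_pos': array([ 0.20193688, -0.53839892,  0.19900013]), 'tcp_rot': array([7.44174232e-05, 9.83946648e-01, 1.78462847e-01, 1.58976604e-05]), 'force': array([-0.03716214, -0.57729018, -0.05239891]), 'moment': array([0.02705362, 0.02377329, 0.04094851]), 'grasp_force': 0.0, 'width': 0.09127905607685029}
```

View pics/top0.png

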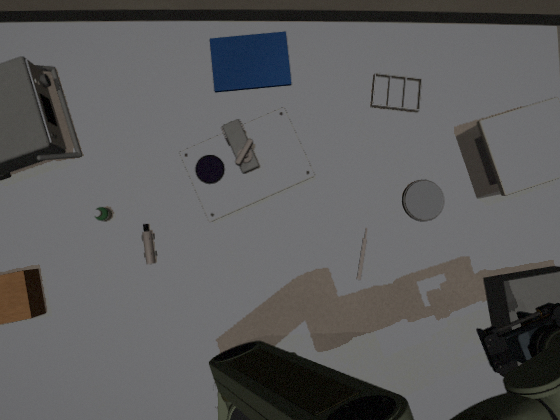

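Run:
```python
from h import *
o=arm.get_obs(); q=np.array(o["tcp_rot"]); r=R.from_quat(q[[1,2,3,0]]); M=r.as_matrix(); print(M.round(3))
p=arm.get_image("top"); C=cloud(p)
m=(C[...,2]>.2)&(C[...,2]<.22)&(abs(C[...,0]-.594)<.05)&(abs(C[...,1]-.029)<.05)
P=C[m];print(len(P),P.mean(0),cv2.minAreaRect((P[:,:2]*1000).astype(np.float32)))
w,V=np.linalg.eigh(np.cov(P[:,:2].T));print(np.degrees(np.arctan2(V[1,1],V[0,1])))
# tall things near column
m=(C[...,2]>.155)&(C[...,0]>.62)&(abs(C[...,1])<.2)
print(C[m].max(0) if m.any() else 0, np.percentile(C[m],[1,99],axis=0) if m.any() else 0)
```

```text
[[ 0.936  0.351  0.   ]
 [ 0.351 -0.936 -0.   ]
 [ 0.     0.    -1.   ]]
159 [0.594079   0.0275897  0.20771011] ((594.4927368164062, 27.7579288482666), (12.125615119934082, 63.678062438964844), 60.7442741394043)
150.6154494778965
[0.66477861 0.05888139 0.21018736] [[0.62040207 0.01033141 0.15518904]
 [0.66260625 0.05865281 0.21004914]]
```

The picture shows the T-handle at pixel (244,152). The bar tilts up and to the right, which gives a yaw of about 150.6° (equivalently −29.4°). The wafer is at (210,168), the grey arm runs up-left to the column, and there is nothing tall on the path. I'll raise the tool, cross over, then turn.

Emit:
arm_command --series '[{"z": -0.05,"claw": -1},{"z": -0.05},{"x": 0.0377,"y": -0.0262},{"x": 0.0377,"y": -0.0262},{"x": 0.0377,"y": -0.0262},{"x": 0.0377,"y": -0.0262},{"x": 0.0377,"y": -0.0262},{"x": 0.0377,"y": -0.0262},{"x": 0.0377,"y": -0.0262},{"x": 0.0377,"y": -0.0262},{"x": 0.0377,"y": -0.0262},{"x": 0.0377,"y": -0.0262},{"x": 0.0377,"y": -0.0262},{"x": 0.0377,"y": -0.0262},{"x": 0.0377,"y": -0.0262},{"x": 0.0377,"y": -0.0262},{"x": 0.0377,"y": -0.0262},{},{}]' --newtons 40

```text
schema error: expected keys claw, x, y, z, rx, ry, rz
```

Emit:
arm_command --series '[{"rz": -10},{"rz": -10},{"rz": -10},{"rz": -10},{"rz": -10},{"rz": -10},{"rz": -10},{"rz": -10},{"rz": -10},{"rz": -10},{"rz": -10},{"rz": -10},{"rz": -10,"claw": 0.3},{},{},{}]'

```text
schema error: expected keys claw, x, y, z, rx, ry, rz
```

```bash
cat >> h.py <<'E'
def st():
    o=arm.get_obs(); q=np.array(o["tcp_rot"]); M=R.from_quat(q[[1,2,3,0]]).as_matrix()
    print("t",round(o["time"],2),"p",np.round(o["tcp_pos"],4),"yaw",round(np.degrees(np.arctan2(M[1,0],M[0,0])),2),"tilt",np.round(M[:,2],3),"q",np.round(o["joint_positions"],4),"tau6",round(o["tau"][5],3),"F",np.round(o["force"],2),"m",np.round(o["moment"],3),"w",round(o["width"],4),"g",round(o["grasp_force"],1))
    return o,M
E
python3 - <<'E'
from h import *
o,M=st()
p=arm.get_image("side"); C=cloud(p)
m=(C[...,2]>.2)&(C[...,2]<.212)&(abs(C[...,0]-.594)<.04)&(abs(C[...,1]-.029)<.04)
P=C[m];print(len(P),P.mean(0) if len(P) else 0)
d=np.array([.594,.028,.193])-o["tcp_pos"]; print("tool shift",(M.T@d).round(4))
m=(abs(C[...,0]-.67)<.04)&(abs(C[...,1]-.065)<.04)&(C[...,2]>.12)
print(np.percentile(C[m][:,2],[5,50,95,99]) if m.any() else 0)
cv2.imwrite("pics/s1.png",p["color"][60:360,130:530])
E
```

```text
t 1.05 p [ 0.2019 -0.5384  0.199 ] yaw 20.56 tilt [-0. -0. -1.] q [-1.232   0.3196  1.5645 -0.      1.2574 -0.02  ] tau6 -0.0 F [-0.17  0.96 -0.17] m [-0.036 -0.004 -0.008] w 0.0913 g 0.0
112 [0.59358765 0.03350163 0.20593467]
tool shift [ 0.566  -0.3926  0.0059]
[0.12417813 0.14807158 0.15136822 0.1523727 ]
```

Emit:
arm_command --series '[{"x": 0,"y": 0,"z": -0.05,"rx": 0,"ry": 0,"rz": 0,"claw": -1},{"x": 0,"y": 0,"z": -0.05,"rx": 0,"ry": 0,"rz": 0,"claw": -1},{"x": 0.0377,"y": -0.0262,"z": 0,"rx": 0,"ry": 0,"rz": 0,"claw": -1},{"x": 0.0377,"y": -0.0262,"z": 0,"rx": 0,"ry": 0,"rz": 0,"claw": -1},{"x": 0.0377,"y": -0.0262,"z": 0,"rx": 0,"ry": 0,"rz": 0,"claw": -1},{"x": 0.0377,"y": -0.0262,"z": 0,"rx": 0,"ry": 0,"rz": 0,"claw": -1},{"x": 0.0377,"y": -0.0262,"z": 0,"rx": 0,"ry": 0,"rz": 0,"claw": -1},{"x": 0.0377,"y": -0.0262,"z": 0,"rx": 0,"ry": 0,"rz": 0,"claw": -1},{"x": 0.0377,"y": -0.0262,"z": 0,"rx": 0,"ry": 0,"rz": 0,"claw": -1},{"x": 0.0377,"y": -0.0262,"z": 0,"rx": 0,"ry": 0,"rz": 0,"claw": -1},{"x": 0.0377,"y": -0.0262,"z": 0,"rx": 0,"ry": 0,"rz": 0,"claw": -1},{"x": 0.0377,"y": -0.0262,"z": 0,"rx": 0,"ry": 0,"rz": 0,"claw": -1},{"x": 0.0377,"y": -0.0262,"z": 0,"rx": 0,"ry": 0,"rz": 0,"claw": -1},{"x": 0.0377,"y": -0.0262,"z": 0,"rx": 0,"ry": 0,"rz": 0,"claw": -1},{"x": 0.0377,"y": -0.0262,"z": 0,"rx": 0,"ry": 0,"rz": 0,"claw": -1},{"x": 0.0377,"y": -0.0262,"z": 0,"rx": 0,"ry": 0,"rz": 0,"claw": -1},{"x": 0.0377,"y": -0.0262,"z": 0,"rx": 0,"ry": 0,"rz": 0,"claw": -1},{"x": 0,"y": 0,"z": 0,"rx": 0,"ry": 0,"rz": 0,"claw": -1}]' --newtons 40

```text
time: 3.35
tcp_pos: [0.5945, 0.0306, 0.2979]
tcp_rot: [-0.0, 0.984, 0.18, -0.0]
force: [-0.5, -0.1, -0.3]
width: 0.0916
grasp_force: 0.0
```

Emit:
arm_command --series '[{"x": 0,"y": 0,"z": 0,"rx": 0,"ry": 0,"rz": -10,"claw": 0.3},{"x": 0,"y": 0,"z": 0,"rx": 0,"ry": 0,"rz": -10,"claw": 0.3},{"x": 0,"y": 0,"z": 0,"rx": 0,"ry": 0,"rz": -10,"claw": 0.3},{"x": 0,"y": 0,"z": 0,"rx": 0,"ry": 0,"rz": -10,"claw": 0.3},{"x": 0,"y": 0,"z": 0,"rx": 0,"ry": 0,"rz": -10,"claw": 0.3},{"x": 0,"y": 0,"z": 0,"rx": 0,"ry": 0,"rz": -10,"claw": 0.3},{"x": 0,"y": 0,"z": 0,"rx": 0,"ry": 0,"rz": -10,"claw": 0.3},{"x": 0,"y": 0,"z": 0,"rx": 0,"ry": 0,"rz": -10,"claw": 0.3},{"x": 0,"y": 0,"z": 0,"rx": 0,"ry": 0,"rz": -10,"claw": 0.3},{"x": 0,"y": 0,"z": 0,"rx": 0,"ry": 0,"rz": -10,"claw": 0.3},{"x": 0,"y": 0,"z": 0,"rx": 0,"ry": 0,"rz": -10,"claw": 0.3},{"x": 0,"y": 0,"z": 0,"rx": 0,"ry": 0,"rz": -10,"claw": 0.3},{"x": 0,"y": 0,"z": 0,"rx": 0,"ry": 0,"rz": -10,"claw": 0.3},{"x": 0,"y": 0,"z": 0,"rx": 0,"ry": 0,"rz": 0,"claw": 0.3}]'

```text
time: 5.1
tcp_pos: [0.5929, 0.0272, 0.2992]
tcp_rot: [0.0, 0.256, 0.967, -0.0]
force: [-0.5, -0.7, -0.6]
width: 0.0319
grasp_force: 0.0
```

Run:
```python
from h import *
o,M=st()
p=arm.get_image("side"); C=cloud(p)
d=np.array([.5945,.0295,.193])-o["tcp_pos"]; print("tool shift",(M.T@d).round(4))
cv2.imwrite("pics/s1.png",cv2.resize(p["color"][60:360,180:480],(600,600)))
```

```text
t 5.1 p [0.5929 0.0272 0.2992] yaw 150.39 tilt [-0. -0. -1.] q [ 2.6800e-02  3.0770e-01  1.3335e+00 -5.0000e-04  1.5004e+00 -1.0271e+00] tau6 -0.364 F [-0.47 -0.72 -0.64] m [ 0.062 -0.132 -0.028] w 0.0319 g 0.0
tool shift [-0.0002  0.0028  0.1062]
```

View pics/s1.png

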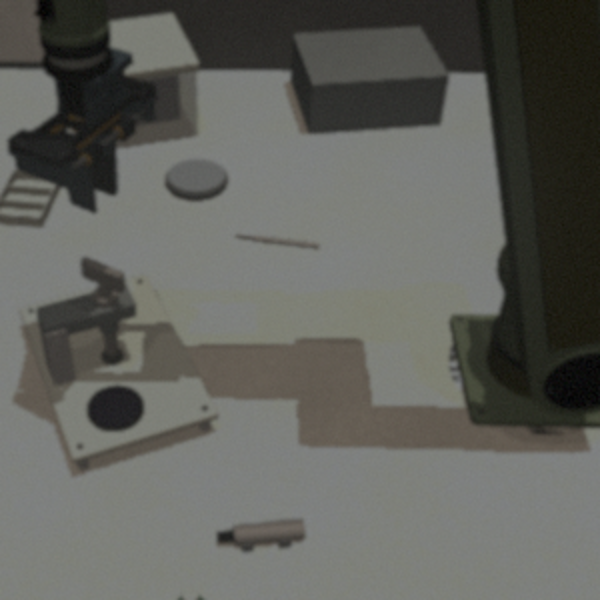

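The crop shows the gripper directly above the T-handle, which is at about crop (105,272). The fingers line up with the bar. Going down to straddle it.

Emit:
arm_command --series '[{"x": 0,"y": 0.001,"z": 0.03,"rx": 0,"ry": 0,"rz": 0,"claw": 0.3},{"x": 0,"y": 0,"z": 0.03,"rx": 0,"ry": 0,"rz": 0,"claw": 0.3},{"x": 0,"y": 0,"z": 0.02,"rx": 0,"ry": 0,"rz": 0,"claw": 0.3},{"x": 0,"y": 0,"z": 0.01,"rx": 0,"ry": 0,"rz": 0,"claw": 0.3},{"x": 0,"y": 0,"z": 0.01,"rx": 0,"ry": 0,"rz": 0,"claw": 0.3},{"x": 0,"y": 0,"z": 0.005,"rx": 0,"ry": 0,"rz": 0,"claw": 0.3},{"x": 0,"y": 0,"z": 0,"rx": 0,"ry": 0,"rz": 0,"claw": 0.3},{"x": 0,"y": 0,"z": 0,"rx": 0,"ry": 0,"rz": 0,"claw": 0.3}]'

```text
time: 6.15
tcp_pos: [0.5943, 0.029, 0.1945]
tcp_rot: [0.001, 0.254, 0.967, 0.0]
force: [-0.5, 0.1, 0.1]
width: 0.0321
grasp_force: 0.0
```

Run:
```python
from h import *
st()
p=arm.get_image("side")
cv2.imwrite("pics/s2.png",cv2.resize(p["color"][140:290,170:320],(600,600)))
```

```text
t 6.15 p [0.5943 0.029  0.1945] yaw 150.55 tilt [ 0.001 -0.    -1.   ] q [ 2.9600e-02  3.5320e-01  1.5255e+00 -1.0000e-04  1.2617e+00 -1.0272e+00] tau6 0.001 F [-0.47  0.06  0.08] m [ 0.09  -0.147  0.007] w 0.0321 g 0.0
```

View pics/s2.png

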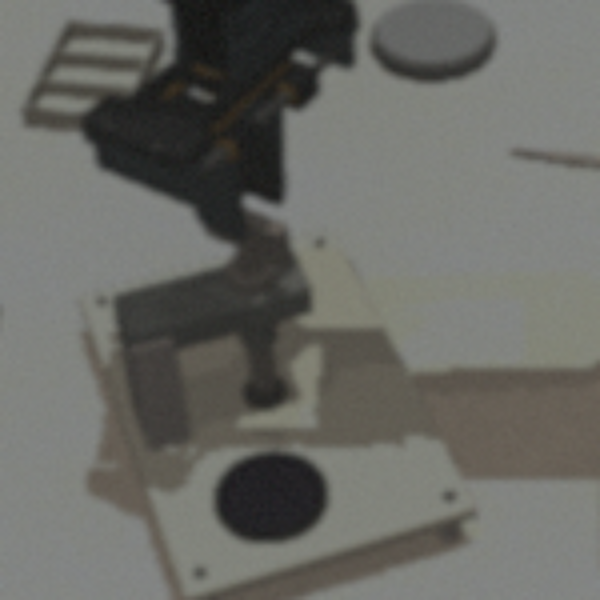

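The fingers stand either side of the bar at about crop (250,225), with no contact. Closing with moderate force.

Emit:
arm_command --series '[{"x": 0,"y": 0,"z": 0,"rx": 0,"ry": 0,"rz": 0,"claw": 1},{"x": 0,"y": 0,"z": 0,"rx": 0,"ry": 0,"rz": 0,"claw": 1},{"x": 0,"y": 0,"z": 0,"rx": 0,"ry": 0,"rz": 0,"claw": 1},{"x": 0,"y": 0,"z": 0,"rx": 0,"ry": 0,"rz": 0,"claw": 1},{"x": 0,"y": 0,"z": 0,"rx": 0,"ry": 0,"rz": 0,"claw": 1}]' --newtons 45

```text
time: 6.82
tcp_pos: [0.5939, 0.029, 0.1939]
tcp_rot: [0.0, 0.254, 0.967, -0.0]
force: [0.4, -0.1, -0.3]
width: 0.0004
grasp_force: 0.0
```

```bash
python3 -c "
from h import *
st()"
```

```text
t 6.83 p [0.5939 0.029  0.1939] yaw 150.56 tilt [ 0. -0. -1.] q [ 2.9500e-02  3.5360e-01  1.5264e+00 -1.0000e-04  1.2616e+00 -1.0274e+00] tau6 0.0 F [ 0.42 -0.06 -0.26] m [ 0.101 -0.175  0.016] w 0.0004 g 0.0
```

The fingers closed on nothing, so the bar isn't between them. Looking again.

Run:
```python
from h import *
out=[]
for n,(r,c) in (("side",(160,195)),("top",(110,195))):
    p=arm.get_image(n); C=cloud(p)
    out.append(cv2.resize(p["color"][r:r+100,c:c+75 if 0 else c+66],(396,600),interpolation=cv2.INTER_CUBIC))
    for d in arm.look_for("handle",p): print(n,d["xyz"],d["p"])
    m=(C[...,2]>.17)&(C[...,2]<.26)&(abs(C[...,0]-.594)<.06)&(abs(C[...,1]-.029)<.06)
    P=C[m];print(n,len(P),P.mean(0) if len(P) else 0)
    v,u=np.nonzero(m); print(u.min(),u.max(),v.min(),v.max())
    print(np.round(C[m][::max(1,len(P)//25)],3).tolist())
i=np.hstack(out); i=cv2.convertScaleAbs(i,alpha=1.8)
cv2.imwrite("pics/c1.png",i)
```

```text
side [0.5901, 0.037, 0.1932] 0.49
side [0.4671, 0.4073, 0.0438] 0.36
side 411 [0.59216029 0.03882256 0.21468921]
220 242 177 206
[[0.576, 0.028, 0.258], [0.576, 0.035, 0.251], [0.597, 0.047, 0.254], [0.598, 0.043, 0.248], [0.601, 0.041, 0.243], [0.601, 0.041, 0.239], [0.602, 0.04, 0.236], [0.602, 0.039, 0.231], [0.605, 0.041, 0.229], [0.609, 0.034, 0.22], [0.618, 0.021, 0.206], [0.623, 0.023, 0.204], [0.579, 0.036, 0.216], [0.582, 0.048, 0.223], [0.585, 0.049, 0.22], [0.588, 0.045, 0.214], [0.598, 0.038, 0.203], [0.613, 0.026, 0.189], [0.568, 0.046, 0.208], [0.581, 0.046, 0.204], [0.591, 0.039, 0.194], [0.593, 0.04, 0.192], [0.588, 0.041, 0.189], [0.58, 0.046, 0.19], [0.572, 0.048, 0.19], [0.598, 0.037, 0.171]]
top 14 [0.56748715 0.04110259 0.2007174 ]
235 240 162 165
[[0.57, 0.046, 0.208], [0.57, 0.043, 0.208], [0.569, 0.046, 0.202], [0.568, 0.044, 0.205], [0.567, 0.041, 0.21], [0.568, 0.039, 0.209], [0.567, 0.044, 0.198], [0.566, 0.041, 0.204], [0.566, 0.039, 0.207], [0.567, 0.037, 0.2], [0.569, 0.036, 0.188], [0.566, 0.042, 0.189], [0.566, 0.04, 0.192], [0.566, 0.038, 0.191]]
```

View pics/c1.png

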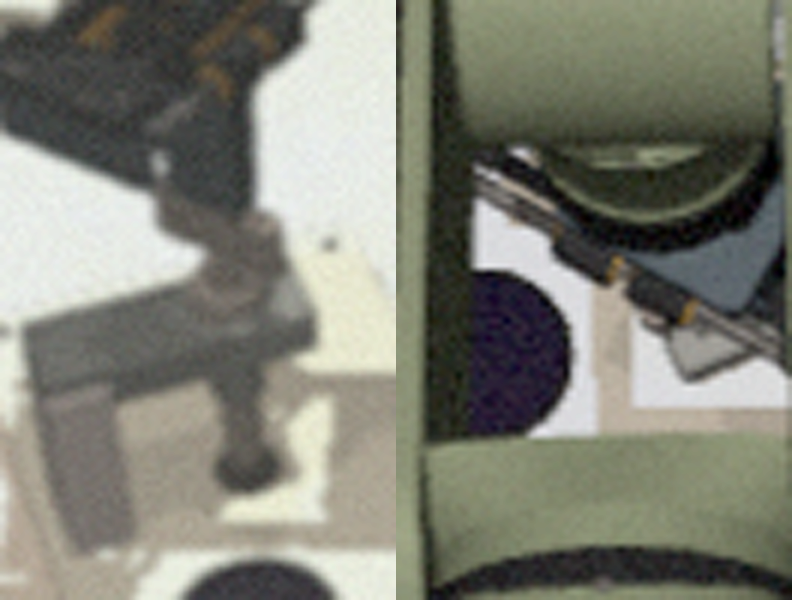

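```bash
cat >> h.py <<'E'
def proj(p,X):
    h,w=p["depth"].shape; f=h/2/np.tan(np.radians(p["vertical_fov"])/2)
    K=np.array([[f,0,p["cx"]],[0,f,p["cy"]],[0,0,1]]); q=np.array(p["orientation"])
    M=R.from_quat(q[[1,2,3,0]]).as_matrix()
    r=cv2.Rodrigues(M.T)[0]
    return cv2.projectPoints(np.array(X,float),r,-M.T@np.array(p["eye"]),K,np.array(p["distortion"]))[0].reshape(-1,2)
E
python3 - <<'E'
from h import *
p=arm.get_image("side"); o,M=st()
S=8;r0,c0=160,190
i=cv2.convertScaleAbs(cv2.resize(p["color"][r0:r0+75,c0:c0+100],(800,600),interpolation=cv2.INTER_CUBIC),alpha=1.8)
def box(c,yaw,lx,ly,z0,z1,col):
    a=np.radians(yaw);ex=np.array([np.cos(a),np.sin(a)]);ey=np.array([-ex[1],ex[0]])
    b=[c+s*ex*lx/2+t*ey*ly/2 for s,t in((1,1),(1,-1),(-1,-1),(-1,1))]
    for z in(z0,z1):
        q=(proj(p,[[*k,z] for k in b])-[c0,r0]+.5)*S
        cv2.polylines(i,[q.astype(np.int32)],True,col,1)
box(np.array([.5945,.029]),150.6,.064,.012,.178,.208,(0,255,0))
t=np.array(o["tcp_pos"]); box(t[:2],150.6,.032,.027,t[2]-.014,t[2]+.04,(0,0,255))
cv2.imwrite("pics/c2.png",i)
E
```

```text
t 7.08 p [0.5939 0.029  0.1939] yaw 150.56 tilt [ 0. -0. -1.] q [ 2.9500e-02  3.5360e-01  1.5264e+00 -1.0000e-04  1.2616e+00 -1.0273e+00] tau6 -0.0 F [0.24 0.7  0.42] m [ 0.043 -0.17   0.005] w 0.0002 g 0.0
```

View pics/c2.png

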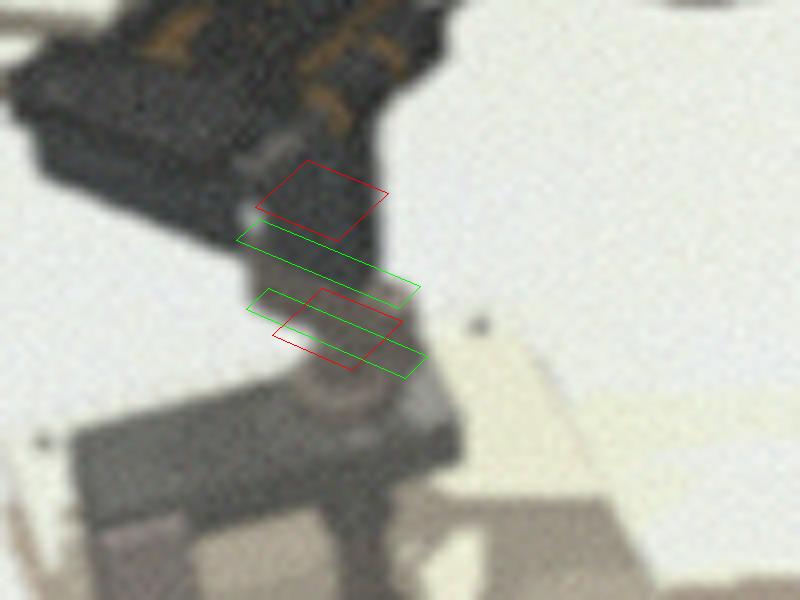

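The overlay puts the bar where I expected (green). The visible finger ends at about its top edge, (250,255)–(370,300), well above where the fingertips should be. Checking heights with the depth data.

Run:
```python
from h import *
o=arm.get_obs(); t=np.array(o["tcp_pos"]); a=np.radians(150.56); ex=np.array([np.cos(a),np.sin(a)]); ey=-np.array([-ex[1],ex[0]])
p=arm.get_image("side");C=cloud(p); d=C[...,:2]-t[:2]; X=d@ex; Y=d@ey; Z=C[...,2]
print("ey",ey)
for u in (224,228,232,236):
    print(u,[(v,round(X[v,u]*1e3),round(Y[v,u]*1e3),round(Z[v,u]*1e3)) for v in range(176,208,2)])
m=(abs(X)<.05)&(Y>.03)&(Y<.1)&(Z>.2)&(Z<.35)
print("body z",np.percentile(Z[m],[0,1,5,20,50]) if m.any() else 0)
```

```text
ey [0.49151186 0.87087088]
224 [(176, 9, 27, 284), (178, 31, 53, 305), (180, 32, 55, 302), (182, -6, 14, 250), (184, -6, 15, 244), (186, -8, 14, 236), (188, -10, 12, 228), (190, -9, 14, 223), (192, -11, 13, 214), (194, -18, 6, 199), (196, -17, 8, 194), (198, -19, 8, 186), (200, -159, -145, -4), (202, -152, -137, -3), (204, -146, -128, -2), (206, -110, -89, 38)]
228 [(176, 32, 40, 303), (178, 12, 17, 272), (180, 10, 16, 265), (182, 9, 16, 258), (184, 8, 15, 250), (186, 7, 15, 243), (188, 3, 12, 233), (190, 5, 14, 229), (192, 1, 11, 218), (194, -3, 8, 207), (196, -5, 6, 198), (198, -4, 8, 193), (200, -7, 7, 184), (202, -142, -144, -4), (204, -15, -1, 161), (206, -13, 2, 157)]
232 [(176, 36, 30, 298), (178, 16, 7, 267), (180, 17, 9, 262), (182, 16, 9, 256), (184, 15, 8, 248), (186, 19, 14, 248), (188, 18, 14, 241), (190, 17, 13, 233), (192, 17, 14, 227), (194, 15, 13, 219), (196, 10, 8, 206), (198, 9, 8, 199), (200, 9, 9, 193), (202, 6, 6, 183), (204, 6, 7, 177), (206, 4, 6, 168)]
236 [(176, 18, -6, 265), (178, 17, -7, 257), (180, 18, -5, 253), (182, 19, -3, 249), (184, 19, -1, 243), (186, 14, -7, 231), (188, 17, -2, 229), (190, 16, -3, 221), (192, 17, -1, 216), (194, 17, 0, 210), (196, 18, 3, 206), (198, 21, 7, 204), (200, 20, 6, 196), (202, 20, 7, 190), (204, 18, 5, 180), (206, 8, -5, 161)]
body z [0.28594586 0.28817627 0.29192531 0.30306565 0.32583726]
```

Depth agrees: the fingertips are really at about z = 0.212, just above the bar, and the body's underside is at 0.288. So the gripper sits about 30 mm higher than the stated tool geometry implies, while x and y match. I'll trust the cameras: open, and go down in small steps while watching the force.

Emit:
arm_command --series '[{"x": 0,"y": 0,"z": 0,"rx": 0,"ry": 0,"rz": 0,"claw": 0.3},{"x": 0,"y": 0,"z": 0,"rx": 0,"ry": 0,"rz": 0,"claw": 0.3},{"x": 0,"y": 0,"z": 0,"rx": 0,"ry": 0,"rz": 0,"claw": 0.3},{"x": 0,"y": 0,"z": 0,"rx": 0,"ry": 0,"rz": 0,"claw": 0.3},{"x": 0,"y": 0,"z": 0.002,"rx": 0,"ry": 0,"rz": 0,"claw": 0.3},{"x": 0,"y": 0,"z": 0.002,"rx": 0,"ry": 0,"rz": 0,"claw": 0.3},{"x": 0,"y": 0,"z": 0.002,"rx": 0,"ry": 0,"rz": 0,"claw": 0.3},{"x": 0,"y": 0,"z": 0,"rx": 0,"ry": 0,"rz": 0,"claw": 0.3}]'

```text
time: 8.12
tcp_pos: [0.5937, 0.029, 0.1877]
tcp_rot: [-0.0, 0.254, 0.967, -0.0]
force: [-0.1, 0.4, -0.6]
width: 0.0322
grasp_force: 0.0
```

Emit:
arm_command --series '[{"x": 0,"y": 0,"z": 0.003,"rx": 0,"ry": 0,"rz": 0,"claw": 0.3},{"x": 0,"y": 0,"z": 0.003,"rx": 0,"ry": 0,"rz": 0,"claw": 0.3},{"x": 0,"y": 0,"z": 0,"rx": 0,"ry": 0,"rz": 0,"claw": 0.3}]'

```text
time: 8.5
tcp_pos: [0.5937, 0.029, 0.1815]
tcp_rot: [-0.0, 0.254, 0.967, -0.0]
force: [-0.5, 1.0, 0.3]
width: 0.0318
grasp_force: 0.0
```

Emit:
arm_command --series '[{"x": 0,"y": 0,"z": 0.003,"rx": 0,"ry": 0,"rz": 0,"claw": 0.3},{"x": 0,"y": 0,"z": 0.003,"rx": 0,"ry": 0,"rz": 0,"claw": 0.3},{"x": 0,"y": 0,"z": 0,"rx": 0,"ry": 0,"rz": 0,"claw": 0.3}]'

```text
time: 8.88
tcp_pos: [0.5937, 0.029, 0.1756]
tcp_rot: [-0.0, 0.254, 0.967, -0.0]
force: [-0.3, -0.3, 0.2]
width: 0.0316
grasp_force: 0.0
```

Run:
```python
from h import *
o,_=st(); t=np.array(o["tcp_pos"]); a=np.radians(150.56); ex=np.array([np.cos(a),np.sin(a)]); ey=np.array([ex[1],-ex[0]])
p=arm.get_image("side");C=cloud(p); d=C[...,:2]-t[:2]; X=d@ex; Y=d@ey; Z=C[...,2]
m=(abs(X)<.025)&(Y>.02)&(Y<.036)&(Z>.14)&(Z<.35); print("near finger z",np.percentile(Z[m],[0,2,5,10]))
cv2.imwrite("pics/c3.png",cv2.convertScaleAbs(cv2.resize(p["color"][160:235,190:290],(800,600),interpolation=cv2.INTER_CUBIC),alpha=1.8))
```

```text
t 8.88 p [0.5937 0.029  0.1756] yaw 150.56 tilt [-0.001 -0.    -1.   ] q [ 2.9500e-02  3.6540e-01  1.5556e+00 -1.0000e-04  1.2211e+00 -1.0274e+00] tau6 0.0 F [-0.28 -0.28  0.25] m [ 0.024 -0.131  0.001] w 0.0316 g 0.0
near finger z [0.14013498 0.14399184 0.14762737 0.1490015 ]
```

View pics/c3.png

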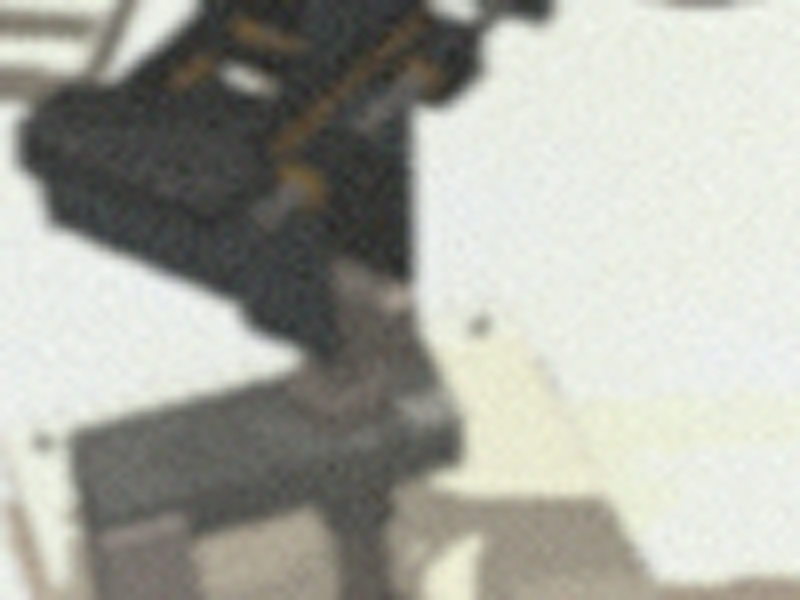

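The near finger now covers the bar's front face down to about (320,355), and the other finger is behind it. Going 8 mm deeper, then closing.

Emit:
arm_command --series '[{"x": 0,"y": 0,"z": 0.003,"rx": 0,"ry": 0,"rz": 0,"claw": 0.3},{"x": 0,"y": 0,"z": 0.003,"rx": 0,"ry": 0,"rz": 0,"claw": 0.3},{"x": 0,"y": 0,"z": 0.002,"rx": 0,"ry": 0,"rz": 0,"claw": 0.3},{"x": 0,"y": 0,"z": 0,"rx": 0,"ry": 0,"rz": 0,"claw": 1},{"x": 0,"y": 0,"z": 0,"rx": 0,"ry": 0,"rz": 0,"claw": 1},{"x": 0,"y": 0,"z": 0,"rx": 0,"ry": 0,"rz": 0,"claw": 1},{"x": 0,"y": 0,"z": 0,"rx": 0,"ry": 0,"rz": 0,"claw": 1}]' --newtons 45

```text
time: 9.8
tcp_pos: [0.5933, 0.0279, 0.168]
tcp_rot: [-0.0, 0.254, 0.967, -0.001]
force: [-2.8, -5.1, 1.8]
width: 0.0118
grasp_force: 45.0
```

```bash
python3 -c "
from h import *
st()"
```

```text
t 9.8 p [0.5933 0.0279 0.168 ] yaw 150.56 tilt [-0.001 -0.002 -1.   ] q [ 0.0289  0.3703  1.5679 -0.0022  1.2046 -1.0274] tau6 0.002 F [-2.78 -5.09  1.79] m [-0.855  0.315  0.007] w 0.0118 g 45.0
```

Emit:
arm_command --series '[{"x": 0,"y": -0.0015,"z": 0,"rx": 0,"ry": 0,"rz": 0,"claw": 1},{"x": 0,"y": 0,"z": 0,"rx": 0,"ry": 0,"rz": 5,"claw": 1},{"x": 0,"y": 0,"z": 0,"rx": 0,"ry": 0,"rz": 5,"claw": 1},{"x": 0,"y": 0,"z": 0,"rx": 0,"ry": 0,"rz": 5,"claw": 1},{"x": 0,"y": 0,"z": 0,"rx": 0,"ry": 0,"rz": 5,"claw": 1},{"x": 0,"y": 0,"z": 0,"rx": 0,"ry": 0,"rz": 0,"claw": 1},{"x": 0,"y": 0,"z": 0,"rx": 0,"ry": 0,"rz": 0,"claw": 1}]'

```text
time: 10.68
tcp_pos: [0.5934, 0.0279, 0.168]
tcp_rot: [0.0, 0.418, 0.909, 0.0]
force: [0.8, -0.6, 0.6]
width: 0.0114
grasp_force: 44.9
```

```bash
python3 -c "
from h import *
st()"
```

```text
t 10.68 p [0.5934 0.0279 0.168 ] yaw 130.62 tilt [ 0.001  0.    -1.   ] q [ 2.7400e-02  3.6940e-01  1.5693e+00  4.0000e-04  1.2022e+00 -6.8170e-01] tau6 0.012 F [ 0.84 -0.6   0.57] m [-0.307  0.022  0.007] w 0.0114 g 44.9
```

Emit:
arm_command --series '[{"x": 0,"y": 0,"z": 0,"rx": 0,"ry": 0,"rz": 5,"claw": 1},{"x": 0,"y": 0,"z": 0,"rx": 0,"ry": 0,"rz": 5,"claw": 1},{"x": 0,"y": 0,"z": 0,"rx": 0,"ry": 0,"rz": 5,"claw": 1},{"x": 0,"y": 0,"z": 0,"rx": 0,"ry": 0,"rz": 5,"claw": 1},{"x": 0,"y": 0,"z": 0,"rx": 0,"ry": 0,"rz": 5,"claw": 1},{"x": 0,"y": 0,"z": 0,"rx": 0,"ry": 0,"rz": 5,"claw": 1},{"x": 0,"y": 0,"z": 0,"rx": 0,"ry": 0,"rz": 5,"claw": 1},{"x": 0,"y": 0,"z": 0,"rx": 0,"ry": 0,"rz": 5,"claw": 1},{"x": 0,"y": 0,"z": 0,"rx": 0,"ry": 0,"rz": 0,"claw": 1},{"x": 0,"y": 0,"z": 0,"rx": 0,"ry": 0,"rz": 0,"claw": 1}]'

```text
time: 11.92
tcp_pos: [0.5938, 0.028, 0.1681]
tcp_rot: [0.0, 0.703, 0.711, 0.001]
force: [3.5, -0.7, 0.4]
width: 0.0119
grasp_force: 44.8
```

```bash
python3 -c "
from h import *
st()"
```

```text
t 11.93 p [0.5938 0.028  0.1681] yaw 90.64 tilt [ 0.002  0.    -1.   ] q [2.7500e-02 3.6950e-01 1.5690e+00 4.0000e-04 1.2015e+00 1.6100e-02] tau6 0.014 F [ 3.45 -0.67  0.36] m [-0.234 -0.314  0.051] w 0.0119 g 44.8
```

Emit:
arm_command --series '[{"x": 0,"y": 0.0008,"z": 0,"rx": 0,"ry": 0,"rz": 2.5,"claw": 1},{"x": 0,"y": 0,"z": 0,"rx": 0,"ry": 0,"rz": 2.5,"claw": 1},{"x": 0,"y": 0,"z": 0,"rx": 0,"ry": 0,"rz": 0,"claw": 1},{"x": 0,"y": 0,"z": 0,"rx": 0,"ry": 0,"rz": 0,"claw": 1}]'

```text
time: 12.42
tcp_pos: [0.5939, 0.0279, 0.168]
tcp_rot: [-0.0, 0.734, 0.68, 0.0]
force: [-1.5, -0.8, 1.1]
width: 0.012
grasp_force: 45.1
```

```bash
python3 -c "
from h import *
st()"
```

```text
t 12.43 p [0.5939 0.0279 0.168 ] yaw 85.62 tilt [-0.  0. -1.] q [2.7500e-02 3.7050e-01 1.5675e+00 3.0000e-04 1.2035e+00 1.0380e-01] tau6 0.031 F [-1.46 -0.83  1.06] m [-0.082 -0.1    0.014] w 0.012 g 45.1
```

Emit:
arm_command --series '[{"x": 0,"y": 0,"z": 0,"rx": 0,"ry": 0,"rz": 2.5,"claw": 1},{"x": 0,"y": 0,"z": 0,"rx": 0,"ry": 0,"rz": 2.5,"claw": 1},{"x": 0,"y": 0,"z": 0,"rx": 0,"ry": 0,"rz": 0,"claw": 1},{"x": 0,"y": 0,"z": 0,"rx": 0,"ry": 0,"rz": 0,"claw": 1}]'

```text
time: 12.92
tcp_pos: [0.5939, 0.0279, 0.168]
tcp_rot: [-0.0, 0.763, 0.647, 0.0]
force: [-3.9, 1.5, 2.9]
width: 0.0117
grasp_force: 44.9
```

```bash
python3 -c "
from h import *
st()"
```

```text
t 12.93 p [0.5939 0.0279 0.168 ] yaw 80.61 tilt [-0.  0. -1.] q [2.7500e-02 3.7060e-01 1.5675e+00 3.0000e-04 1.2035e+00 1.9130e-01] tau6 0.03 F [-3.87  1.52  2.9 ] m [-0.017 -0.177  0.013] w 0.0117 g 44.9
```

Emit:
arm_command --series '[{"x": 0,"y": 0,"z": 0,"rx": 0,"ry": 0,"rz": 2.5,"claw": 1},{"x": 0,"y": 0,"z": 0,"rx": 0,"ry": 0,"rz": 2.5,"claw": 1},{"x": 0,"y": 0,"z": 0,"rx": 0,"ry": 0,"rz": 0,"claw": 1},{"x": 0,"y": 0,"z": 0,"rx": 0,"ry": 0,"rz": 0,"claw": 1}]'

```text
time: 13.42
tcp_pos: [0.594, 0.0279, 0.168]
tcp_rot: [-0.0, 0.79, 0.613, 0.0]
force: [1.1, 0.5, 2.0]
width: 0.0118
grasp_force: 45.1
```

```bash
python3 -c "
from h import *
st()"
```

```text
t 13.43 p [0.594  0.0279 0.168 ] yaw 75.61 tilt [ 0.  0. -1.] q [2.7500e-02 3.7060e-01 1.5675e+00 3.0000e-04 1.2034e+00 2.7860e-01] tau6 0.029 F [1.1  0.51 2.03] m [0.014 0.07  0.033] w 0.0118 g 45.1
```

Emit:
arm_command --series '[{"x": 0,"y": 0,"z": 0,"rx": 0,"ry": 0,"rz": 2.5,"claw": 1},{"x": 0,"y": 0,"z": 0,"rx": 0,"ry": 0,"rz": 2.5,"claw": 1},{"x": 0,"y": 0,"z": 0,"rx": 0,"ry": 0,"rz": 0,"claw": 1},{"x": 0,"y": 0,"z": 0,"rx": 0,"ry": 0,"rz": 0,"claw": 1}]'

```text
time: 13.92
tcp_pos: [0.594, 0.0278, 0.168]
tcp_rot: [0.0, 0.816, 0.578, 0.0]
force: [0.9, -0.7, 1.3]
width: 0.0116
grasp_force: 44.8
```

```bash
python3 -c "
from h import *
st()"
```

```text
t 13.93 p [0.594  0.0278 0.168 ] yaw 70.61 tilt [ 0.  0. -1.] q [2.7400e-02 3.7060e-01 1.5674e+00 1.0000e-04 1.2033e+00 3.6590e-01] tau6 0.031 F [ 0.88 -0.69  1.28] m [0.051 0.087 0.044] w 0.0116 g 44.8
```

Emit:
arm_command --series '[{"x": 0,"y": 0,"z": 0,"rx": 0,"ry": 0,"rz": 2.5,"claw": 1},{"x": 0,"y": 0,"z": 0,"rx": 0,"ry": 0,"rz": 2.5,"claw": 1},{"x": 0,"y": 0,"z": 0,"rx": 0,"ry": 0,"rz": 0,"claw": 1},{"x": 0,"y": 0,"z": 0,"rx": 0,"ry": 0,"rz": 0,"claw": 1}]'

```text
time: 14.42
tcp_pos: [0.5941, 0.0278, 0.168]
tcp_rot: [0.0, 0.841, 0.542, 0.0]
force: [-1.1, -0.8, 2.7]
width: 0.0118
grasp_force: 45.1
```

```bash
python3 -c "
from h import *
st()"
```

```text
t 14.43 p [0.5941 0.0278 0.168 ] yaw 65.61 tilt [ 0.  0. -1.] q [2.7400e-02 3.7060e-01 1.5674e+00 1.0000e-04 1.2032e+00 4.5310e-01] tau6 0.033 F [-1.12 -0.76  2.67] m [ 0.203 -0.159  0.072] w 0.0118 g 45.1
```

Emit:
arm_command --series '[{"x": 0,"y": 0,"z": 0,"rx": 0,"ry": 0,"rz": 2.5,"claw": 1},{"x": 0,"y": 0,"z": 0,"rx": 0,"ry": 0,"rz": 2.5,"claw": 1},{"x": 0,"y": 0,"z": 0,"rx": 0,"ry": 0,"rz": 0,"claw": 1},{"x": 0,"y": 0,"z": 0,"rx": 0,"ry": 0,"rz": 0,"claw": 1}]'

```text
time: 14.92
tcp_pos: [0.5941, 0.0278, 0.168]
tcp_rot: [0.0, 0.863, 0.505, 0.0]
force: [-1.1, 2.8, 1.6]
width: 0.012
grasp_force: 44.9
```

```bash
python3 -c "
from h import *
st()"
```

```text
t 14.93 p [0.5941 0.0278 0.168 ] yaw 60.6 tilt [ 0.  0. -1.] q [0.0273 0.3706 1.5674 0.     1.2032 0.5404] tau6 0.029 F [-1.13  2.81  1.62] m [ 0.033 -0.222 -0.011] w 0.012 g 44.9
```

Emit:
arm_command --series '[{"x": 0,"y": 0,"z": 0,"rx": 0,"ry": 0,"rz": 2.5,"claw": 1},{"x": 0,"y": 0,"z": 0,"rx": 0,"ry": 0,"rz": 2.5,"claw": 1},{"x": 0,"y": 0,"z": 0,"rx": 0,"ry": 0,"rz": 0,"claw": 1},{"x": 0,"y": 0,"z": 0,"rx": 0,"ry": 0,"rz": 0,"claw": 1}]'

```text
time: 15.42
tcp_pos: [0.5941, 0.0277, 0.168]
tcp_rot: [0.0, 0.885, 0.466, 0.0]
force: [2.7, 0.1, 1.1]
width: 0.0117
grasp_force: 45.0
```

```bash
python3 -c "
from h import *
st()"
```

```text
t 15.43 p [0.5941 0.0277 0.168 ] yaw 55.61 tilt [ 0. -0. -1.] q [ 2.7400e-02  3.7070e-01  1.5674e+00 -1.0000e-04  1.2031e+00  6.2770e-01] tau6 0.031 F [2.68 0.09 1.14] m [0.078 0.052 0.093] w 0.0117 g 45.0
```

Emit:
arm_command --series '[{"x": 0,"y": 0,"z": 0,"rx": 0,"ry": 0,"rz": 2.5,"claw": 1},{"x": 0,"y": 0,"z": 0,"rx": 0,"ry": 0,"rz": 2.5,"claw": 1},{"x": 0,"y": 0,"z": 0,"rx": 0,"ry": 0,"rz": 0,"claw": 1},{"x": 0,"y": 0,"z": 0,"rx": 0,"ry": 0,"rz": 0,"claw": 1}]'

```text
time: 15.92
tcp_pos: [0.5941, 0.0277, 0.168]
tcp_rot: [0.0, 0.904, 0.427, 0.0]
force: [0.7, -2.8, 2.0]
width: 0.0119
grasp_force: 44.9
```

```bash
python3 -c "
from h import *
st()"
```

```text
t 15.93 p [0.5941 0.0277 0.168 ] yaw 50.61 tilt [ 0. -0. -1.] q [ 2.7300e-02  3.7070e-01  1.5674e+00 -2.0000e-04  1.2031e+00  7.1500e-01] tau6 0.031 F [ 0.66 -2.82  1.97] m [ 0.219 -0.25   0.061] w 0.0119 g 44.9
```

Emit:
arm_command --series '[{"x": 0,"y": 0,"z": 0,"rx": 0,"ry": 0,"rz": 2.5,"claw": 1},{"x": 0,"y": 0,"z": 0,"rx": 0,"ry": 0,"rz": 2.5,"claw": 1},{"x": 0,"y": 0,"z": 0,"rx": 0,"ry": 0,"rz": 0,"claw": 1},{"x": 0,"y": 0,"z": 0,"rx": 0,"ry": 0,"rz": 0,"claw": 1}]'

```text
time: 16.42
tcp_pos: [0.5941, 0.0277, 0.168]
tcp_rot: [0.0, 0.922, 0.388, 0.0]
force: [0.5, 0.7, 2.0]
width: 0.0118
grasp_force: 45.1
```

```bash
python3 -c "
from h import *
st()"
```

```text
t 16.43 p [0.5941 0.0277 0.168 ] yaw 45.6 tilt [ 0. -0. -1.] q [ 2.7300e-02  3.7060e-01  1.5674e+00 -1.0000e-04  1.2031e+00  8.0220e-01] tau6 0.035 F [0.48 0.66 1.98] m [ 0.133 -0.463 -0.017] w 0.0118 g 45.1
```

Emit:
arm_command --series '[{"x": 0,"y": 0,"z": 0,"rx": 0,"ry": 0,"rz": 2.5,"claw": 1},{"x": 0,"y": 0,"z": 0,"rx": 0,"ry": 0,"rz": 2.5,"claw": 1},{"x": 0,"y": 0,"z": 0,"rx": 0,"ry": 0,"rz": 0,"claw": 1},{"x": 0,"y": 0,"z": 0,"rx": 0,"ry": 0,"rz": 0,"claw": 1}]'

```text
time: 16.92
tcp_pos: [0.594, 0.0276, 0.1679]
tcp_rot: [0.0, 0.938, 0.347, -0.0]
force: [0.9, 2.3, 1.2]
width: 0.0118
grasp_force: 44.9
```

```bash
python3 -c "
from h import *
st()"
```

```text
t 16.93 p [0.594  0.0276 0.1679] yaw 40.61 tilt [ 0. -0. -1.] q [ 2.7300e-02  3.7070e-01  1.5675e+00 -4.0000e-04  1.2033e+00  8.8950e-01] tau6 0.025 F [0.88 2.25 1.16] m [-0.395 -0.067  0.026] w 0.0118 g 44.9
```

Emit:
arm_command --series '[{"x": 0,"y": 0,"z": 0,"rx": 0,"ry": 0,"rz": 2.5,"claw": 1},{"x": 0,"y": 0,"z": 0,"rx": 0,"ry": 0,"rz": 2.5,"claw": 1},{"x": 0,"y": 0,"z": 0,"rx": 0,"ry": 0,"rz": 0,"claw": 1},{"x": 0,"y": 0,"z": 0,"rx": 0,"ry": 0,"rz": 0,"claw": 1}]'

```text
time: 17.42
tcp_pos: [0.594, 0.0276, 0.1679]
tcp_rot: [0.0, 0.952, 0.306, -0.0]
force: [-1.4, -0.9, 1.6]
width: 0.0115
grasp_force: 45.0
```

```bash
python3 -c "
from h import *
st()"
```

```text
t 17.43 p [0.594  0.0276 0.1679] yaw 35.63 tilt [ 0. -0. -1.] q [ 2.7300e-02  3.7070e-01  1.5676e+00 -5.0000e-04  1.2032e+00  9.7650e-01] tau6 0.289 F [-1.41 -0.87  1.61] m [-0.066 -0.443  0.361] w 0.0115 g 45.0
```

The torque rose from 0.03 to 0.29 N m, so it has bottomed. I'll add 2° to check the slope and make sure it's snug.

Emit:
arm_command --series '[{"x": 0,"y": 0,"z": 0,"rx": 0,"ry": 0,"rz": 1,"claw": 1},{"x": 0,"y": 0,"z": 0,"rx": 0,"ry": 0,"rz": 1,"claw": 1},{"x": 0,"y": 0,"z": 0,"rx": 0,"ry": 0,"rz": 0,"claw": 1},{"x": 0,"y": 0,"z": 0,"rx": 0,"ry": 0,"rz": 0,"claw": 1},{"x": 0,"y": 0,"z": 0,"rx": 0,"ry": 0,"rz": 0,"claw": 1}]'

```text
time: 18.05
tcp_pos: [0.594, 0.0276, 0.1679]
tcp_rot: [0.0, 0.957, 0.289, -0.0]
force: [2.7, -0.3, 0.3]
width: 0.0118
grasp_force: 45.0
```

```bash
python3 -c "
from h import *
st()"
```

```text
t 18.05 p [0.594  0.0276 0.1679] yaw 33.57 tilt [ 0. -0. -1.] q [ 2.7300e-02  3.7080e-01  1.5676e+00 -4.0000e-04  1.2032e+00  1.0124e+00] tau6 0.422 F [ 2.73 -0.27  0.27] m [-0.549 -0.049  0.43 ] w 0.0118 g 45.0
```

The slope fits the stop: 3.7 N m/rad, with about 0.40 N m on it, so it bottomed at yaw ≈ 39.4°. Backing off 96° to yaw ≈ 129.5°.

Emit:
arm_command --series '[{"x": 0,"y": 0,"z": 0,"rx": 0,"ry": 0,"rz": -6,"claw": 1},{"x": 0,"y": 0,"z": 0,"rx": 0,"ry": 0,"rz": -6,"claw": 1},{"x": 0,"y": 0,"z": 0,"rx": 0,"ry": 0,"rz": -6,"claw": 1},{"x": 0,"y": 0,"z": 0,"rx": 0,"ry": 0,"rz": -6,"claw": 1},{"x": 0,"y": 0,"z": 0,"rx": 0,"ry": 0,"rz": -6,"claw": 1},{"x": 0,"y": 0,"z": 0,"rx": 0,"ry": 0,"rz": -6,"claw": 1},{"x": 0,"y": 0,"z": 0,"rx": 0,"ry": 0,"rz": -6,"claw": 1},{"x": 0,"y": 0,"z": 0,"rx": 0,"ry": 0,"rz": -6,"claw": 1},{"x": 0,"y": 0,"z": 0,"rx": 0,"ry": 0,"rz": -6,"claw": 1},{"x": 0,"y": 0,"z": 0,"rx": 0,"ry": 0,"rz": -6,"claw": 1},{"x": 0,"y": 0,"z": 0,"rx": 0,"ry": 0,"rz": -6,"claw": 1},{"x": 0,"y": 0,"z": 0,"rx": 0,"ry": 0,"rz": -6,"claw": 1},{"x": 0,"y": 0,"z": 0,"rx": 0,"ry": 0,"rz": -6,"claw": 1},{"x": 0,"y": 0,"z": 0,"rx": 0,"ry": 0,"rz": -6,"claw": 1},{"x": 0,"y": 0,"z": 0,"rx": 0,"ry": 0,"rz": -6,"claw": 1},{"x": 0,"y": 0,"z": 0,"rx": 0,"ry": 0,"rz": -6,"claw": 1},{"x": 0,"y": 0,"z": 0,"rx": 0,"ry": 0,"rz": 0,"claw": 1},{"x": 0,"y": 0,"z": 0,"rx": 0,"ry": 0,"rz": 0,"claw": 1},{"x": 0,"y": 0,"z": 0,"rx": 0,"ry": 0,"rz": 0,"claw": 1}]'

```text
time: 20.42
tcp_pos: [0.5934, 0.0278, 0.1677]
tcp_rot: [-0.001, 0.427, 0.904, -0.0]
force: [-4.5, 0.7, 1.7]
width: 0.0118
grasp_force: 44.9
```

```bash
python3 -c "
from h import *
st()"
```

```text
t 20.43 p [0.5934 0.0278 0.1677] yaw 129.49 tilt [-0.001  0.    -1.   ] q [ 2.7300e-02  3.7070e-01  1.5681e+00  2.0000e-04  1.2042e+00 -6.6200e-01] tau6 -0.008 F [-4.55  0.66  1.74] m [ 0.12  -0.022 -0.101] w 0.0118 g 44.9
```

Yaw is 129.5°. Opening part-way, waiting, then rising straight up.

Emit:
arm_command --series '[{"x": 0,"y": 0,"z": 0,"rx": 0,"ry": 0,"rz": 0,"claw": 0.3},{"x": 0,"y": 0,"z": 0,"rx": 0,"ry": 0,"rz": 0,"claw": 0.3},{"x": 0,"y": 0,"z": 0,"rx": 0,"ry": 0,"rz": 0,"claw": 0.3},{"x": 0,"y": 0,"z": 0,"rx": 0,"ry": 0,"rz": 0,"claw": 0.3},{"x": 0,"y": 0,"z": -0.01,"rx": 0,"ry": 0,"rz": 0,"claw": 0.3},{"x": 0,"y": 0,"z": -0.03,"rx": 0,"ry": 0,"rz": 0,"claw": 0.3},{"x": 0,"y": 0,"z": -0.04,"rx": 0,"ry": 0,"rz": 0,"claw": 0.3},{"x": 0,"y": 0,"z": -0.04,"rx": 0,"ry": 0,"rz": 0,"claw": 0.3},{"x": 0,"y": 0,"z": -0.03,"rx": 0,"ry": 0,"rz": 0,"claw": 0.3},{"x": 0,"y": 0,"z": 0,"rx": 0,"ry": 0,"rz": 0,"claw": 0.3},{"x": 0,"y": 0,"z": 0,"rx": 0,"ry": 0,"rz": 0,"claw": 0.3}]'

```text
time: 21.8
tcp_pos: [0.5935, 0.0277, 0.3171]
tcp_rot: [-0.001, 0.426, 0.905, -0.0]
force: [-0.5, 0.2, -0.3]
width: 0.0318
grasp_force: 0.0
```

Run:
```python
from h import *
st()
p=arm.get_image("side"); C=cloud(p)
m=(C[...,2]>.195)&(C[...,2]<.215)&(abs(C[...,0]-.594)<.05)&(abs(C[...,1]-.029)<.05)
P=C[m];w,V=np.linalg.eigh(np.cov(P[:,:2].T));print(len(P),P.mean(0),np.degrees(np.arctan2(V[1,1],V[0,1]))%180)
for t in("wafer","spare_probe","tweezers","vial","wafer_case"):
    print(t,[np.round(d["xyz"],3).tolist() for d in arm.look_for(t,p)[:1]])
```

```text
t 21.8 p [0.5935 0.0277 0.3171] yaw 129.56 tilt [-0.001 -0.    -1.   ] q [ 2.7300e-02  3.0620e-01  1.2925e+00 -1.0000e-04  1.5443e+00 -6.6310e-01] tau6 0.0 F [-0.51  0.18 -0.33] m [ 0.044 -0.141  0.012] w 0.0318 g 0.0
115 [0.59415053 0.03517369 0.2045885 ] 130.02518531919435
wafer [[0.582, 0.123, 0.04]]
spare_probe [[0.502, -0.422, 0.015]]
tweezers [[0.358, -0.27, 0.006]]
vial [[0.468, 0.41, 0.039]]
wafer_case [[0.498, -0.423, 0.016]]
```

The handle now measures 130°, which is where I left it, and the bench is undisturbed. The odd spare_probe reading is a false detection on the wafer case.

```bash
python3 -c "
from rig import arm
print(arm.close_job())"
```

```text
the job is handed in; nothing more can be done
None
```

The depth screw bottomed at yaw ≈ 39.4° with about 0.40 N m on the stop, then I backed it off about 90° to yaw ≈ 129.5° and let go. The job is handed in with the arm clear of everything, but no verdict came back; the final look showed the wafer, tweezers, vial and wafer case unmoved, while the spare probe was misdetected, so I couldn't confirm its position.

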